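# Change the gauge blade in the gap fixture and hold it snug at its mark

### The arm

A 7-joint arm with a two-finger parallel gripper is mounted at the origin on the work surface. World frame = base frame: x ahead of the robot, y to its left, z up, the work surface at z = 0. Lengths are in m, angles in rad, forces in N, time in s.
With the tool pointing down it reaches from about 0.425 to 0.925 m from the base axis. Payload 6.8 kg.
Tool frame: the origin (TCP) lies midway between the tips of the shut fingers; the grasp point (between the pads) lies bot.grip_point_offset behind it (bot.grip_point_offset is the distance from the TCP to the grasp point, in m); z points along the fingers, y is the line along which they close (so a half turn about z gives the same grasp; the last joint's range is limited). The gripper opens to 85 mm and grips with 20 to 120 N. Pads are 22 mm wide; open, the fingers measure 114 mm over their backs; the gripper's body (76 mm by 85 mm) begins 54 mm behind the grasp point. The pads swing forward as they close: fully open they stand 13 mm farther back than shut.
Start: joints at [1.105, 0.477, 0.022, 1.555, -0.011, 1.109, -0.083], TCP at [0.236, -0.632, 0.191] pointing down, gripper open.
Joint ranges: [-2.96, 2.96], [-0.34, 2.1], [-1.41, 1.46], [0.24, 2.44], [-1.37, 4.51], [0.17, 1.92], [-2.96, 2.96]. Speed limits (rad/s): [2.39, 2.39, 3.14, 3.14, 3.14, 3.14, 3.14].

### API

Orientations are given as a unit quaternion [w, x, y, z].
In Python, from station import get_obs, cams, job, bot gives the robot as it stands.
- The arm moves only by the tool arm_command, never from a script. Its argument "rows" is a list that holds one entry, the list of rows, each a list of 5 numbers: the finger opening in mm, from 0 to 85.4, then the shift along the world's x, y, z in units of 60 mm (1.0 is 60 mm), then the turn about the world's z in units of 0.08 rad (1.0 is 0.08 rad). In form: [[[grip, x, y, z, turn], ...]]. A call has exactly 10 rows; each row shifts and turns the commanded pose from where the row before left it; what a row does not reach is not made up. A row lasts 1/8 s, in which the tool goes at most 62.5 mm and 10.7 degrees, less where a joint would pass 70% of its speed; a pose out of reach is approached as far as the arm can. A call with a number of a shift or a turn outside -1 to 1 is refused whole. A call with a gripper value outside its range is refused whole. The fingers move at their own pace and stop on an object; "newtons" is the grip in N (left out, the last holds). Time passes only in rows, so rows that do not move let the fingers close, or fill a call up. It gives the time, the measured TCP pose, the force, the opening and the grip force at its end, in the units of the state.
- get_obs(): the state, without advancing time (a new reading comes with each control period).
- cams.read_camera(name): name is "scene" or "top"; returns the picture (420x560x3 uint8, red, green, blue); there is no depth.
- cams.camera_params(name): a dict with "K" (3x3 intrinsics, pixels), "extrinsics" (4x4, takes a point from camera to world coordinates). Camera axes: x right, y down, z forward; pixel columns grow to the right and rows downward; lengths in m; the calibration is good to about 2 mm. A picture is of the moment at which its call begins. camera_params takes no time and is no camera call.
- job.hand_in(): hands the job in; it is judged then, once.
The state is a dict: "t": time; "q": joint angles; "joint_vel": joint speeds; "joint_torque": joint torques, N m; "eef_pos": TCP position; "tool_rot": TCP orientation; "contact_force": force on the tool from outside, world axes, zero at the start; "torque": the same for the moment, N m; "gripper_width": opening from 0.0 (shut) to 1.0 (fully open); "grasp_force": force on a finger pad.
Only numpy, scipy, OpenCV 4.12 (cv2) and the standard library are available. Lean on these libraries where they do the work, as an engineer would, in place of code of your own. Each camera call takes 0.05 s, during which the arm holds its last target. There are 200 camera calls.

### The job

The thin gauge blade standing in the gap between the fixture's two steel plates is too slack: pull it out and slide it fully down into the empty narrow slot of the wooden rack, and let go of it there. Then take the thick blade with the T-shaped handle from the rack and slide it, upright, down between the two plates until it drags snugly and the dark line across it is level with the plates' top edges. Finish while still holding it still at that depth, off the bottom of the gap, and leave the spare blade and the spanner alone.

Things in the scene. Friction and masses are not known exactly. Their poses are not given: they have to be found in the camera images.
- thin_blade: Thin gauge blade, starts upright and loose in the fixture's gap, tip on the gap's floor. Steel blade 2.5 mm thick (x) by 30 mm wide (y), 62 mm long; above it a plain rectangular black handle 12 mm (x) by 30 mm (y), from 62 to 106 mm above the tip. Origin: centre of the tip (lower end); z points up to the handle. About 80 g.
- thick_blade: Thick gauge blade, starts upright in a wide rack slot (middle or -y end). Steel, 6 mm thick (x), 30 mm wide (y), 62 mm long, with a dark line 32 mm above the tip (hidden in the slot at first). Black T handle 14 mm thick (x): stem 20 mm wide (y), 62 to 82 mm above the tip, then crossbar 52 mm wide, 82 to 106 mm. Origin: centre of the tip; z up to the handle. About 140 g.
- spare_blade: Spare blade, stays in the other wide slot of the rack: 6 mm blade like the thick one's but with a round black handle 28 mm in diameter, 62 to 106 mm above the tip. Origin: centre of the tip; z up.
- rack: Fixed wooden block 50 (x) by 220 (y) by 48 mm high with three slots in a row at y = +70, 0 and -70 mm, each 35 mm long (y), 40 mm deep, with a 3 mm chamfered mouth. The one at +70 is 5 mm wide (x) and starts empty; the others are 8 mm wide. Blades stand in them with their x along the rack's x, 40 mm deep. Origin: centre of the underside.
- narrow_slot (a point): Centre of the mouth of the empty narrow slot, level with the rack's top face (48 mm above the bench); axes as the rack's.
- fixture: Fixed gap fixture: grey base 150 (x, -65 to +85) by 100 mm, 14 mm high, and two upright steel plates facing each other across x, 64 mm wide (y), tops 64 mm above the bench. The -x plate is fixed; the +x one slides to +x against springs set against an aluminium block 50 mm high. Origin: under the middle of the shut gap, at bench height.
- gap_mouth (a point): Middle of the shut gap at the height of the plates' top edges; axes as the fixture's. The shut gap is 4 mm wide, flaring to 12 mm over its top 10 mm; its floor is 50 mm below this point; its ends are open. The 6 mm blade lying against the fixed plate has its middle 1 mm to +x of this point.
- sprung_plate (a joint): How far the sprung plate is pushed back, m: 0 with the gap shut at 4 mm, about 0.002 with the thick blade between the plates, 0.012 at most. The springs press with 3 N at 0 and 1.5 N more for each mm.
- spanner: Loose spanner about 160 mm long lying on the bench, to be left alone. Origin: on the bench at its middle.
Things that resemble listed ones, but are neither listed nor needed, are in the scene too. What is shaped like the thin_blade but red is not meant. Of the things shaped like the rack, the wooden one is meant.

How it is judged:
On the way, in this order (a step that is already met when the one before it is completed fails the run):
1. the thin blade stands fully down in the narrow rack slot, let go (z of thin_blade in the frame of narrow_slot below -0.034 m and horizontal distance between thin_blade and narrow_slot below 0.01 m and angle between thin_blade's own z axis and vertical below 0.15 rad and contact force between the fingers and thin_blade below 0.1 N), for 0.2 s.
2. the thick blade is held in the fingers, clear above its rack slot (contact force between the fingers and thick_blade above 1 N and z of thick_blade in the frame of rack above 0.05 m), for 0.1 s.
At the end, for the whole second after the job is handed in: Thick blade gripped and still, tip 26 to 38 mm below the plates' tops, within 18 mm of the gap's middle along it, upright (0.1 rad) and in line (0.12 rad), sprung plate pushed back 1 to 5 mm, plates pressing with over 3 N; thin blade released in the narrow slot, at least 34 mm deep (all of step 1 and z of thick_blade in the frame of gap_mouth between -0.038 and -0.026 m and x of thick_blade in the frame of gap_mouth between -0.003 and 0.005 m and y of thick_blade in the frame of gap_mouth between -0.018 and 0.018 m and angle between the x axis of thick_blade and the x axis of gap_mouth, either way round below 0.12 rad and angle between thick_blade's own z axis and vertical below 0.1 rad and value of joint sprung_plate between 0.001 and 0.005 m and contact force between thick_blade and fixture above 3 N and contact force between the fingers and thick_blade above 2 N and linear speed of thick_blade below 0.01 m/s); the arm keeps its last pose, push and grip.
It fails at once if the spare blade is moved more than 20 mm (distance of spare_blade from where it was at the start of the episode above 0.02 m).
It fails at once if the spanner is moved more than 30 mm (distance of spanner from where it was at the start of the episode above 0.03 m).
It also fails if it takes over 67 s, if anything falls off the work surface, if the arm or the gripper's body presses on something with over 40 N, if the wrist force passes 120 N, or if a joint passes its speed limit or range.

## Working session

There is one attempt and no reset: what is moved stays moved. The work goes in short steps, Python scripts to look and compute and a tool call to move; the robot and the scene stay as the last step left them, time stands still between calls to the robot, and variables do not carry over. Pictures are saved under pics/ and viewed, at most 10 in all, crops included, and the job is handed in when it is done.

Besides the shell and the picture viewer there is one more tool, called after "Call:" in YAML: its name, and indented under it one key for each argument. arm_command: Moves the arm, as the interface text tells. Its arguments: {"type":"object","properties":{"rows":{"type":"array"},"newtons":{"type":"number"}},"required":["rows"]}

```bash
mkdir -p pics; cat > h.py <<'E'
import numpy as np, cv2
from station import get_obs, cams, job, bot
def snap(n,name):
    im=cams.read_camera(n)[:,:,::-1].copy(); cv2.imwrite(f'pics/{name}.png',im); return im
def ray(n,px):
    P=cams.camera_params(n);T=np.array(P['extrinsics']);d=np.linalg.inv(P['K'])@[px[0],px[1],1.]
    return T[:3,3],T[:3,:3]@d
def onz(n,px,z):
    o,d=ray(n,px);return o+d*(z-o[2])/d[2]
def proj(n,p):
    P=cams.camera_params(n);T=np.linalg.inv(P['extrinsics']);c=np.array(P['K'])@(T[:3,:3]@np.array(p)+T[:3,3]);return c[:2]/c[2]
E
python3 - <<'E'
from h import *
a=snap('scene','s0');b=snap('top','t0')
o=get_obs();print(o['eef_pos'],o['tool_rot'],o['gripper_width'],bot.grip_point_offset)
for n in('scene','top'):
    print(n,np.round(np.array(cams.camera_params(n)['extrinsics']),3).tolist(),cams.camera_params(n)['K'])
E
```

```text
[ 0.23616904 -0.63171471  0.19052422] [-7.86757268e-04  9.84035220e-01  1.77971977e-01 -2.07388148e-04] 0.9970409466820369 0.0187
scene [[-0.189, 0.747, -0.637, 1.105], [0.982, 0.143, -0.123, 0.155], [-0.001, -0.649, -0.761, 0.781], [0.0, 0.0, 0.0, 1.0]] [[446.9385337    0.         283.6821145 ]
 [  0.         446.9385337  215.10194921]
 [  0.           0.           1.        ]]
top [[-0.007, -0.985, 0.173, 0.337], [-1.0, 0.003, -0.025, 0.038], [0.024, -0.173, -0.985, 1.088], [0.0, 0.0, 0.0, 1.0]] [[438.42174239   0.         281.83063301]
 [  0.         438.42174239 203.11344975]
 [  0.           0.           1.        ]]
```

View pics/s0.png

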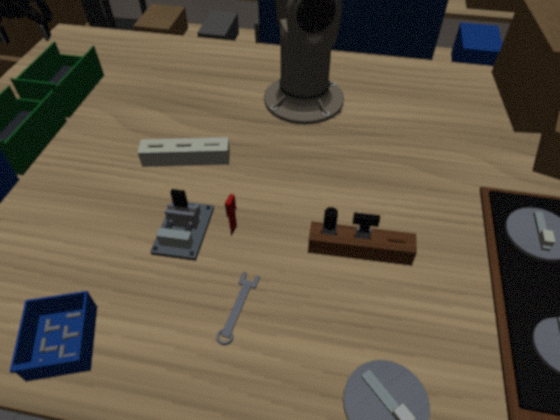

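View pics/t0.png

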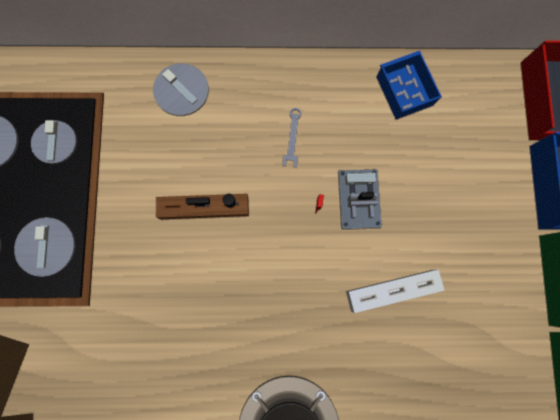

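The wooden rack is at top (202,206), with its narrow slot on the left at (173,206), the T handle at (198,202) and the round spare at (229,201). The fixture is at (360,200) with the thin blade's black handle at (365,196). The red lookalike (320,203) and the white rack (396,291) are decoys. I'll confirm this in one enlarged crop while measuring.

```bash
python3 - <<'E'
from h import *
t=cv2.imread('pics/t0.png');s=cv2.imread('pics/s0.png')
r=lambda im,x,y,w,h:cv2.resize(im[y:y+h,x:x+w],(400,300),interpolation=cv2.INTER_CUBIC)
cv2.imwrite('pics/c0.png',np.vstack([np.hstack([r(t,320,165,80,60)*1,r(t,150,170,106,80)]),np.hstack([r(s,140,180,107,80),r(s,303,190,120,90)])]))
# rack top: brown mask in top view
hsv=cv2.cvtColor(t,cv2.COLOR_BGR2HSV)
g=t.astype(int)
roi=np.zeros(t.shape[:2],bool);roi[180:230,145:260]=1
m=((g.max(2)<125)&roi).astype(np.uint8)
c=max(cv2.findContours(m,0,1)[0],key=cv2.contourArea);R=cv2.minAreaRect(c);print('rack',R)
for p in cv2.boxPoints(R):print(p,onz('top',p,.048).round(4),onz('top',p,0).round(4))
roi[:]=0;roi[160:240,330:390]=1
m=((hsv[:,:,1]<70)&roi).astype(np.uint8)
c=max(cv2.findContours(m,0,1)[0],key=cv2.contourArea);R=cv2.minAreaRect(c);print('fix',R)
for p in cv2.boxPoints(R):print(p,onz('top',p,.014).round(4))
E
```

```text
rack ((201.93675231933594, 206.01333618164062), (23.78697967529297, 92.63956451416016), 87.56334686279297)
[155.1532  196.09987] [0.5369 0.3147 0.048 ] [0.5462 0.3275 0.    ]
[247.70901 192.16133] [0.5461 0.0931 0.048 ] [0.5558 0.0956 0.    ]
[248.7203 215.9268] [0.4881 0.0903 0.048 ] [0.4951 0.0927 0.    ]
[156.16449 219.86534] [0.4794 0.3098 0.048 ] [0.486  0.3224 0.    ]
fix ((359.6810302734375, 198.57757568359375), (60.1900749206543, 40.75308609008789), 86.633544921875)
[337.57242 169.73102] [ 0.6103 -0.1317  0.014 ]
[378.25516 167.33792] [ 0.6165 -0.2355  0.014 ]
[381.78964 227.42413] [ 0.4631 -0.2374  0.014 ]
[341.1069  229.81723] [ 0.4576 -0.136   0.014 ]
```

View pics/c0.png

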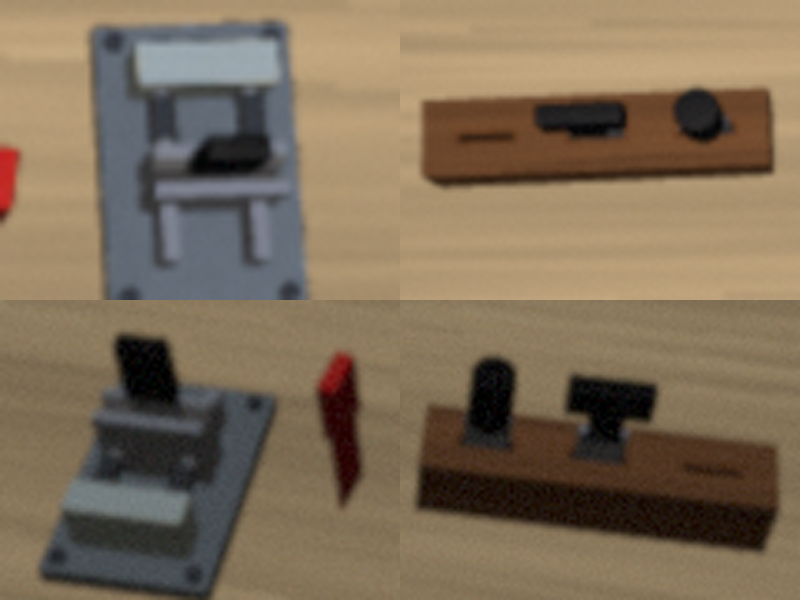

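The crop confirms the targets: the plain black handle between the plates (top (365,196)), the wooden rack with a thin empty slot on the left, the T handle in the middle and the round spare at the right. The red blade and white rack aren't involved.

```bash
cat >> h.py <<'E'
def tri(p,q):  # scene px, top px
    o1,d1=ray('scene',p);o2,d2=ray('top',q)
    A=np.stack([d1,-d2],1);k=np.linalg.lstsq(A,o2-o1,rcond=None)[0]
    a,b=o1+k[0]*d1,o2+k[1]*d2;return (a+b)/2,np.linalg.norm(a-b)
def blob(im,x,y,w,h,thr):
    m=np.zeros(im.shape[:2],np.uint8);m[y:y+h,x:x+w]=(im[y:y+h,x:x+w].max(2)<thr)
    n,l,st,c=cv2.connectedComponentsWithStats(m);i=1+st[1:,4].argmax();return c[i],st[i]
E
python3 - <<'E'
from h import *
t=cv2.imread('pics/t0.png');s=cv2.imread('pics/s0.png')
for nm,a,b in(('thin',(165,185,28,24,45),(350,185,30,20,50)),('T',(348,205,40,22,45),(183,190,30,18,50)),('slot',(380,232,26,14,38),(163,200,20,12,65))):
    p,ps=blob(s,*a);q,qs=blob(t,*b);print(nm,p,ps,q,qs,tri(p,q))
o=np.array([.527,-.1855]);psi=.035
def f(x,y,z,o,psi):c,s_=np.cos(psi),np.sin(psi);return [o[0]+c*x-s_*y,o[1]+s_*x+c*y,z]
print('slot@.048',onz('top',blob(t,163,200,20,12,65)[0],.048),onz('scene',blob(s,380,232,26,14,38)[0],.048))
# overlay on enlarged
K=8
S=cv2.resize(s[180:255,145:220],None,fx=K,fy=K,interpolation=2)[:,:400+200];T=cv2.resize(t[165:235,330:390],None,fx=K,fy=K,interpolation=2)
print(S.shape,T.shape)
out=np.zeros((600,800,3),np.uint8);S=cv2.resize(s[190:262,145:217],(400,400),interpolation=2);T=cv2.resize(t[165:237,325:397],(400,400),interpolation=2)
k=400/72
for n,I,x0,y0 in(('scene',S,145,190),('top',T,325,165)):
    for x in(-.065,.085):
        for y in(-.05,.05):
            u=(proj(n,f(x,y,.014,o,psi))-[x0-.5,y0-.5])*k;cv2.circle(I,tuple(int(v) for v in u),3,(0,0,255),-1)
    for y in(-.032,0,.032):
        u=(proj(n,f(0,y,.064,o,psi))-[x0-.5,y0-.5])*k;cv2.circle(I,tuple(int(v) for v in u),2,(0,255,0),-1)
cv2.imwrite('pics/c1.png',np.hstack([S,T])*1)
E
```

```text
thin [179.03278689 199.30737705] [171 190  17  19 244] [365.82568807 195.73394495] [357 191  17   9 109] (array([ 0.52737513, -0.18132447,  0.09315439]), np.float64(0.003991645493287426))
T [365.84615385 219.89010989] [354 214  25  13 273] [197.83908046 201.27586207] [186 198  24   9 174] (array([0.51491926, 0.20564732, 0.09813971]), np.float64(0.0033103278395728813))Traceback (most recent call last):
  File "<stdin>", line 4, in <module>
  File "h.py", line 18, in blob
    n,l,st,c=cv2.connectedComponentsWithStats(m);i=1+st[1:,4].argmax();return c[i],st[i]
                                                     ~~~~~~~~~~~~~~~^^
ValueError: attempt to get argmax of an empty sequence
```

Call:
arm_command:
  rows:
    - [[85, 0.48, 0.75, 0.05, 1], [85, 0.48, 0.75, 0.05, 1], [85, 0.48, 0.75, 0.05, 1], [85, 0.48, 0.75, 0.05, 1], [85, 0.48, 0.75, 0.05, 1], [85, 0.48, 0.75, 0.05, 1], [85, 0.48, 0.75, 0.05, 1], [85, 0.48, 0.75, 0.05, 1], [85, 0.48, 0.75, 0.05, 1], [85, 0.48, 0.75, 0.05, 1]]

```text
t: 1.35
eef_pos: [0.5249, -0.1808, 0.2213]
tool_rot: [-0.0, 0.836, 0.548, -0.0]
contact_force: [0.7, -0.2, -0.2]
gripper_width: 0.995
grasp_force: 0.0
```

```bash
python3 - <<'E'
from h import *
t=cv2.imread('pics/t0.png');s=cv2.imread('pics/s0.png')
def dark(im,x,y,w,h):
    p=im[y:y+h,x:x+w].sum(2).astype(float);wt=np.clip(np.percentile(p,70)*.72-p,0,None);Y,X=np.mgrid[y:y+h,x:x+w];return np.array([(X*wt).sum(),(Y*wt).sum()])/wt.sum(),(wt>0).sum()
p,n1=dark(s,384,235,24,11);q,n2=dark(t,163,202,20,9)
print('slot',p,n1,q,n2,onz('scene',p,.048),onz('top',q,.048),tri(p,q))
o=np.array([.527,-.1855]);psi=.035
def f(x,y,z):c,s_=np.cos(psi),np.sin(psi);return [o[0]+c*x-s_*y,o[1]+s_*x+c*y,z]
k=400/72
S=cv2.resize(s[190:262,145:217],(400,400),interpolation=2);T=cv2.resize(t[165:237,325:397],(400,400),interpolation=2)
for n,I,x0,y0 in(('scene',S,145,190),('top',T,325,165)):
    for pt in [(x,y,.014) for x in(-.065,.085) for y in(-.05,.05)]+[(0,y,.064) for y in(-.032,0,.032)]:
        u=(proj(n,f(*pt))-[x0-.5,y0-.5])*k;cv2.circle(I,tuple(int(v) for v in u),2,(0,255,0) if pt[2]>.05 else (0,0,255),-1)
cv2.imwrite('pics/c1.png',np.hstack([S,T]))
E
```

```text
slot [395.6604119  240.76292906] 30 [171.92038601 206.21351025] 31 [0.51581814 0.27531704 0.048     ] [0.51221349 0.27380658 0.048     ] (array([0.51284976, 0.27532403, 0.04412739]), np.float64(0.0012464124364917513))
```

View pics/c1.png

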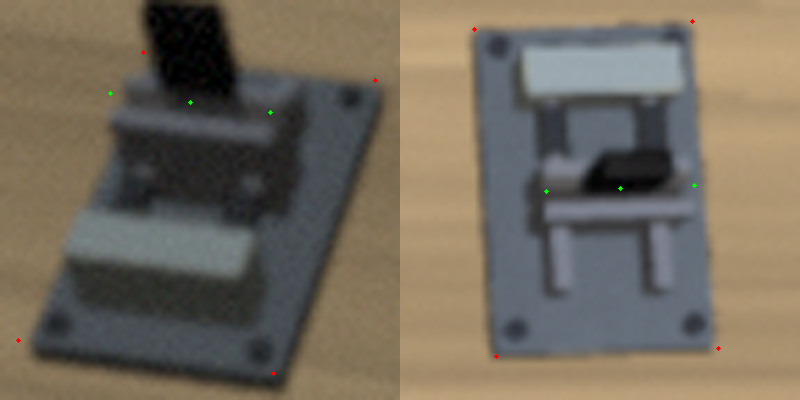

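Call:
arm_command:
  rows:
    - [[60, 0.04, -0.02, -0.1, 1], [60, 0, 0, -0.1, 1], [60, 0, 0, -0.1, 1], [60, 0, 0, -0.1, 1], [50, 0, 0, -0.1, 1], [50, 0, 0, -0.24, 0.5], [50, 0, 0, -0.4, 0], [50, 0, 0, -0.4, 0], [50, 0, 0, -0.4, 0], [50, 0, 0, -0.4, 0]]

```text
t: 2.6
eef_pos: [0.5262, -0.1833, 0.0794]
tool_rot: [-0.0, 0.698, 0.716, -0.0]
contact_force: [0.3, -0.5, 0.3]
gripper_width: 0.587
grasp_force: 0.0
```

```bash
python3 - <<'E'
from h import *
s=snap('scene','s1');t=snap('top','t1')
cv2.imwrite('pics/c2.png',np.hstack([cv2.resize(s[150:240,130:220],(400,400),interpolation=2),cv2.resize(t[155:245,320:410],(400,400),interpolation=2)]))
o=get_obs();print(o['eef_pos'],o['tool_rot'])
E
```

```text
[ 0.52415077 -0.18284233  0.07786075] [-0.00266073  0.69752394  0.7165553  -0.00133137]
```

View pics/c2.png

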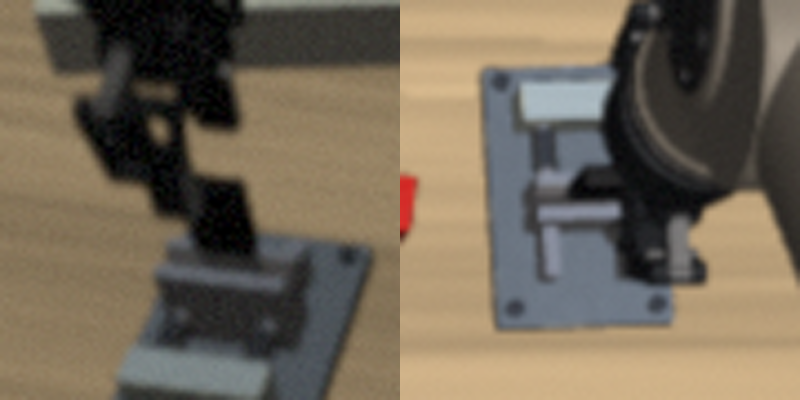

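```bash
python3 - <<'E'
from h import *
k=400/90
for p in [(.524,-.183,.078),(.556,-.183,.085),(.494,-.183,.085),(.5274,-.1813,.12),(.524,-.183,.13)]:
    print(p,((proj('scene',p)-[130,150])*k).round(),((proj('top',p)-[320,155])*k).round()+[400,0])
P=bot;print([a for a in dir(bot) if a[0]!='_'])
E
```

```text
(0.524, -0.183, 0.078) [218. 234.] [597. 194.]
(0.556, -0.183, 0.085) [192. 275.] [598. 132.]
(0.494, -0.183, 0.085) [237. 180.] [602. 248.]
(0.5274, -0.1813, 0.12) [203. 179.] [611. 172.]
(0.524, -0.183, 0.13) [198. 158.] [619. 175.]
['PlanningError', 'grip_point_offset']
```

View pics/s1.png

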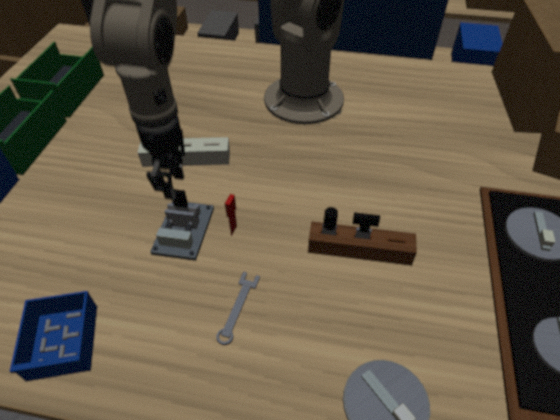

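```bash
python3 -c "
from h import *
o=get_obs();print({k:np.round(v,3) for k,v in o.items()})"
```

```text
{'t': np.float64(2.7), 'q': array([ 0.537,  0.453, -0.396,  1.919,  0.232,  0.82 ,  0.044]), 'joint_vel': array([ 0.005, -0.039, -0.01 , -0.039, -0.016,  0.04 ,  0.016]), 'joint_torque': array([ -0.332, -50.43 ,  -3.95 , -22.749,   0.162,  -0.498,  -0.141]), 'eef_pos': array([ 0.524, -0.183,  0.078]), 'tool_rot': array([-0.003,  0.698,  0.717, -0.001]), 'contact_force': array([ 0.342,  0.004, -0.344]), 'torque': array([0.015, 0.024, 0.038]), 'grasp_force': np.float64(0.0), 'gripper_width': np.float64(0.586)}
```

```bash
python3 - <<'E'
from h import *
for q in [(374,216),(380,217),(385,218)]: print(tri((180,179),q))
s0=cv2.imread('pics/s0.png');s=cv2.imread('pics/s1.png');t0=cv2.imread('pics/t0.png');t=cv2.imread('pics/t1.png')
K=400/70
def two(a,b,x,y):
    d=cv2.absdiff(a,b).max(2)
    A=cv2.resize(cv2.convertScaleAbs(b[y:y+70,x:x+70],alpha=2.2,beta=20),(400,400),interpolation=2);return A
cv2.imwrite('pics/c3.png',np.hstack([two(s0,s,140,150),two(t0,t,340,160)]))
E
```

```text
(array([ 0.47829803, -0.19551358,  0.10227966]), np.float64(0.005274505805282214))
(array([ 0.4748459 , -0.20391721,  0.09874226]), np.float64(0.017530352587394007))
(array([ 0.47169303, -0.21097349,  0.09571111]), np.float64(0.027675780505207852))
```

View pics/c3.png

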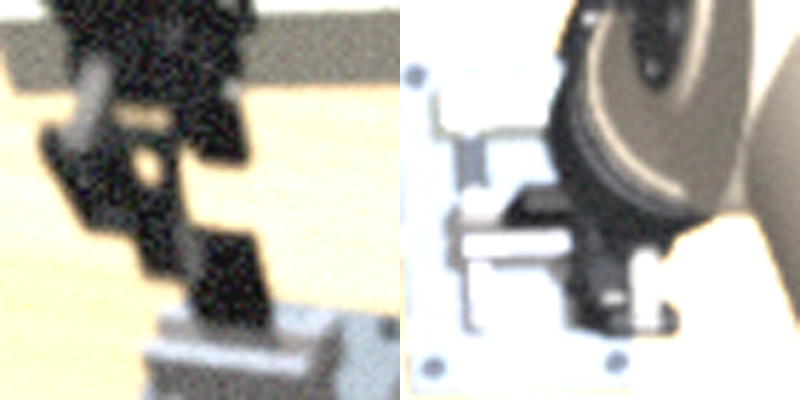

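```bash
python3 - <<'E'
from h import *
for n,a in(('scene','s1'),('top','t1')):
    o=cv2.imread(f'pics/{a}.png');b=snap(n,a+'b');d=cv2.absdiff(o,b).max(2)>45
    d=cv2.medianBlur(d.astype(np.uint8),3);print(n,d.sum(),np.argwhere(d)[:5].tolist())
o=get_obs();print(o['eef_pos'],o['tool_rot'],o['t'])
# silhouette in scene: dark rows ascii, current
s=cv2.imread('pics/s1b.png')
for y in range(160,216,2):print(y,''.join('#' if s[y,x].max()<50 else '+' if s[y,x].max()<100 else '.' for x in range(140,205)))
E
```

```text
scene 106 [[4, 117], [5, 113], [5, 114], [5, 115], [5, 116]]
top 37 [[294, 541], [294, 542], [295, 541], [295, 542], [295, 543]]
[ 0.526466   -0.18325277  0.08066087] [-5.66841505e-04  6.97500384e-01  7.16584160e-01 -1.84683214e-04] 2.8
160 ++++++++++++################################+++++++++++++++++++++
162 .+++++++++++#####++#########################++#++++++++++++++++++
164 ..+++++++++++###++++########################+++++++++++++++++++++
166 ...+++++++.+++++++++####################+++......................
168 ..............+++++######################++......................
170 ..............+++++##+++++++++#############+.....................
172 ............++++++####+++++++++############+.....................
174 ........+###++++############################+....................
176 .......+#####++#############################+....................
178 ........+###############++++####+..+########+....................
180 .........+##############++..++##+.......++++.....................
182 ..........+###############+++###+................................
184 ...........++######
[... 396 characters left out ...]

196 .........................+####################+..................
198 .........................++###################+..................
200 ............................+++++#############++.................
202 ................................+##############++................
204 ................................++##############+++++++...++++++.
206 ...........................+++++++##############++.+.....++++++++
208 ...........................+++++++++############+++++++++++++++++
210 ................................+++++++++++++++#++++++++###++++++
212 .........................+++++++++++.........+++++++++++####+++++
214 .........................++######+#++++++++++++++++.+++####++++++
```

```bash
python3 - <<'E'
from h import *
def atx(n,px,x):
    o,d=ray(n,px);return (o+d*(x-o[0])/d[0]).round(4)
for p,x in(((169,199),.557),((180,178.5),.495),((169,199),.545),((180,178.5),.507)):
    print(p,x,atx('scene',p,x),'debiased',atx('scene',(p[0]-2.4,p[1]-2),x))
t=cv2.imread('pics/t1b.png')
for y in range(176,232,2):print(y,''.join('#' if t[y,x].max()<50 else '+' if t[y,x].max()<110 else '.' for x in range(335,410)))
E
```

```text
(169, 199) 0.557 [ 0.557  -0.1837  0.125 ] debiased [ 0.557  -0.1877  0.13  ]
(180, 178.5) 0.495 [ 0.495  -0.1832  0.1219] debiased [ 0.495  -0.1874  0.1269]
(169, 199) 0.545 [ 0.545  -0.1911  0.1106] debiased [ 0.545  -0.1951  0.1158]
(180, 178.5) 0.507 [ 0.507  -0.1765  0.1349] debiased [ 0.507  -0.1807  0.1398]
176 ..........++....................######++++++++++####++++++###+++#++..++++++
178 ..........++...................+######++++++++++++##++++#+###+###++++++++++
180 ....+.....++...................#######++++++++++++##+##++#+##++#+++++++++++
182 ..........+++......+++++++++++#########++++++++++++++####++#++##+++++++++++
184 ..........+++++++++++++++++++++#########++++++++++#+#+#+#+###++#+++++++++++
186 ..............++++++...........+#########++++++++++++#+##++#+#+++++++++++++
188 ..............++++++...........+##########+++++++++++++##++#+##++++#+++++++
190 ..............+++++++...........+###########++++++++++++##++#+++++##+++++++
192 ..............+++++++.....++++++###############++++++++++###++++++###++++++
194 ........................+###########################+++++###
[... 755 characters left out ...]
+++...............++##########+++++++#+....................+
216 ...............+++...............+++#######+++++.+++++.....................
218 ......+.........+++....................+++++++++++++.......................
220 ...........................................................................
222 ......+...++.............................++++..............................
224 ......+.+++++............................++++..............................
226 ..........+................................................................
228 .......+....++++...........................................................
230 ...........................................................................
```

```bash
python3 - <<'E'
from h import *
for p in [(.495,-.183,.123),(.464,-.203,.088),(.495,-.183,.2),(.464,-.203,.165)]:print(p,proj('top',p).round(1),proj('scene',p).round(1))
E
```

```text
(0.495, -0.183, 0.123) [369.1 207.6] [180.  178.1]
(0.464, -0.203, 0.088) [374.9 223.3] [178.9 178.5]
(0.495, -0.183, 0.2) [377.3 201.6] [173.  150.1]
(0.464, -0.203, 0.165) [383.4 218.7] [172.2 151.9]
```

```bash
python3 - <<'E'
from h import *
a=cv2.GaussianBlur(cv2.imread('pics/s0.png'),(3,3),0).astype(int);b=cv2.GaussianBlur(cv2.imread('pics/s1b.png'),(3,3),0).astype(int)
d=abs(a-b).max(2)
for y in range(170,226,2):print(y,''.join('#' if d[y,x]>40 else '+' if d[y,x]>20 else '.' for x in range(140,205)))
E
```

```text
170 .............+##############################.....................
172 ........+++++###############################+....................
174 .......+#####################################....................
176 .......######################################+...................
178 .......+#####################################+...................
180 ........+#################++#####+..+++#####+....................
182 .........+#######################+...............................
184 ...........#######################...............................
186 ............######################+..............................
188 .............#####################+..............................
190 ..............+#################.................................
192 ................++#############+.++..............................
194 .......................+#######+.+++.............................
196 ........................+#######..+++............................
198 .........................+######+.+++............................
200 ...........................+++++..............
[... 159 characters left out ...]

206 .................................................................
208 .................................................................
210 .................................................................
212 .................................................................
214 .................................................................
216 .................................................................
218 .................................................................
220 .................................................................
222 .................................................................
224 .................................................................
```

The images put the fingertips centred on the handle in x and y, but higher than the reported TCP suggests. Closing gently is a safe way to check.

Call:
arm_command:
  rows:
    - [[40, 0, 0, 0, 0], [30, 0, 0, 0, 0], [20, 0, 0, 0, 0], [8, 0, 0, 0, 0], [8, 0, 0, 0, 0], [8, 0, 0, 0, 0], [8, 0, 0, 0, 0], [8, 0, 0, 0, 0], [8, 0, 0, 0, 0], [8, 0, 0, 0, 0]]
  newtons: 30

```text
t: 4.05
eef_pos: [0.5268, -0.1835, 0.081]
tool_rot: [-0.0, 0.698, 0.717, 0.0]
contact_force: [-0.8, 0.6, 0.4]
gripper_width: 0.099
grasp_force: 0.0
```

```bash
python3 - <<'E'
from h import *
b=snap('scene','s2')
for y in range(160,216,2):print(y,''.join('#' if b[y,x].max()<50 else '+' if b[y,x].max()<100 else '.' for x in range(140,205)))
o=get_obs();print(o['eef_pos'],o['grasp_force'],o['gripper_width']*85.4,o['contact_force'],o['torque'])
E
```

```text
160 +++++++++++################################++++++++++++++++++++++
162 .++++++++++################################++++++++++++++++++++++
164 ..+++++++++######+########################+++++++++++++++++++++++
166 ...++++++++.+++++++####################+.........................
168 ...............++++####################+.........................
170 ..............+++++####################+.........................
172 ..............++++####################++.........................
174 ..........++++++++#####+############+++..........................
176 .........+###+++++###################++..........................
178 ........++#############################+.........................
180 .........++############################+.........................
182 ..............++########################+........................
184 ..................+++++++###############++.......................
186 ..........................++############+........................
188 ...........................+###########++........................
190 ............................+###########++++..
[... 292 characters left out ...]
.......
200 ...............................++##############+.................
202 ................................+##############++................
204 ................................++##############+++++++...+++++..
206 ...........................+++++++#############++++......++++++++
208 ............................++++++++############++++++++++#++++++
210 ...............................+.+++++++++++++++#++++++++##++++++
212 .........................+++++++++++..........++++++++++###++++++
214 .........................++########++++++++++++++++.+++####++++++
[ 0.52679016 -0.18347657  0.0809976 ] 0.0 8.092491667128561 [0.28657946 0.98260471 0.48143806] [-0.02854807 -0.00970275  0.05257601]
```

Call:
arm_command:
  rows:
    - [[40, 0, 0, 0, 0], [40, 0, 0, 0, 0], [40, 0, 0, 0, 0], [40, 0, 0, 0, 0], [40, 0, 0, -0.1, 0], [40, 0, 0, -0.1, 0], [40, 0, 0, -0.1, 0], [40, 0, 0, 0, 0], [40, 0, 0, 0, 0], [40, 0, 0, 0, 0]]

```text
t: 5.35
eef_pos: [0.527, -0.1835, 0.0632]
tool_rot: [0.0, 0.698, 0.717, 0.0]
contact_force: [-0.2, -0.5, -0.0]
gripper_width: 0.467
grasp_force: 0.0
```

Call:
arm_command:
  rows:
    - [[30, 0, 0, 0, 0], [20, 0, 0, 0, 0], [8, 0, 0, 0, 0], [8, 0, 0, 0, 0], [8, 0, 0, 0, 0], [8, 0, 0, 0, 0], [8, 0, 0, 0, 0], [8, 0, 0, 0, 0], [8, 0, 0, 0, 0], [8, 0, 0, 0, 0]]

```text
t: 6.6
eef_pos: [0.5271, -0.1835, 0.0632]
tool_rot: [0.0, 0.697, 0.717, 0.0]
contact_force: [1.5, -0.1, 2.6]
gripper_width: 0.13
grasp_force: 33.4
```

```bash
python3 - <<'E'
from h import *
b=snap('scene','s3');t=snap('top','t3')
f=lambda im,x,y:cv2.resize(cv2.convertScaleAbs(im[y:y+70,x:x+70],alpha=1.6,beta=15),(400,400),interpolation=2)
cv2.imwrite('pics/c4.png',np.hstack([f(b,140,150),f(t,340,155)]))
E
```

```text
(no output)
```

View pics/c4.png

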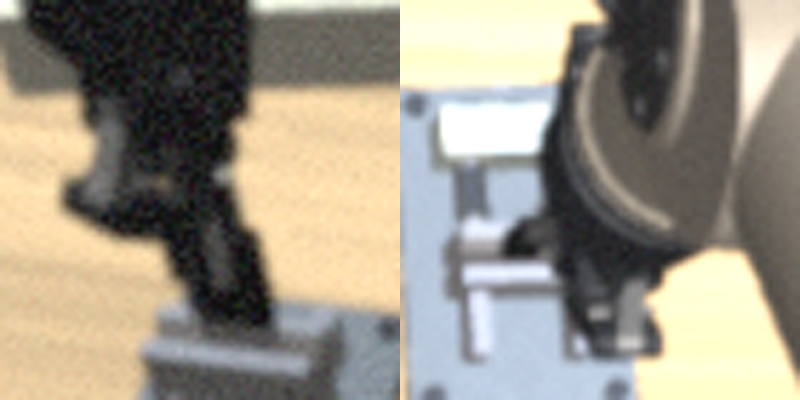

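Call:
arm_command:
  rows:
    - [[30, 0, 0, 0, 0], [30, 0, 0, 0, 0], [30, 0, 0, 0, 0], [30, 0, 0, -0.1, 0], [30, 0, 0, -0.1, 0], [30, 0, 0, 0, 0], [8, 0, 0, 0, 0], [8, 0, 0, 0, 0], [8, 0, 0, 0, 0], [8, 0, 0, 0, 0]]
  newtons: 40

```text
t: 7.95
eef_pos: [0.5272, -0.1834, 0.0512]
tool_rot: [0.0, 0.697, 0.717, 0.0]
contact_force: [1.2, -0.1, -0.2]
gripper_width: 0.134
grasp_force: 42.3
```

Call:
arm_command:
  rows:
    - [[8, 0, 0, 0, 0], [8, 0, 0, 0, 0], [8, 0, 0, 0.05, 0], [8, 0, 0, 0.1, 0], [8, 0, 0, 0.2, 0], [8, 0, 0, 0.3, 0], [8, 0, 0, 0.3, 0], [8, 0, 0, 0.3, 0], [8, 0, 0, 0, 0], [8, 0, 0, 0, 0]]

```text
t: 9.2
eef_pos: [0.5262, -0.1835, 0.1257]
tool_rot: [-0.0, 0.698, 0.717, -0.0]
contact_force: [-0.9, 0.0, -0.6]
gripper_width: 0.135
grasp_force: 42.4
```

```bash
python3 - <<'E'
from h import *
b=snap('scene','s4');t=snap('top','t4')
o=get_obs();print(o['eef_pos'],o['grasp_force'],o['gripper_width']*85.4,o['contact_force'],o['torque'],o['t'])
f=lambda im,x,y:cv2.resize(cv2.convertScaleAbs(im[y:y+80,x:x+80],alpha=1.6,beta=15),(400,400),interpolation=2)
cv2.imwrite('pics/c5.png',np.hstack([f(b,135,140),f(t,330,150)]))
for y in range(140,216,2):print(y,''.join('#' if b[y,x].max()<50 else '+' if b[y,x].max()<100 else '.' for x in range(135,205)))
E
```

```text
[ 0.52602299 -0.18336607  0.12522011] 42.3754620552063 11.346962724573073 [ 0.21783021 -0.21502591 -0.528511  ] [-0.0069193   0.00035752 -0.03843341] 9.3
140 ...........+###############################+..........................
142 ...........+##############################++..........................
144 ............+##############################+..........................
146 .............+++++#######################+++..........................
148 ..............++++#####################++.............................
150 ..............++++######################+.............................
152 .............+++++#######################+++++++++++++++++++++++++++++
154 ...++++++++++++++#########################++++++++++++++++++++++++++++
156 ....+++#####+++++####################+++++++++++++++++++++++++++++++++
158 .....++#####++++######################++++++++++++++++++++++++++++++++
160 .....++###################################++++++++++++++++++++++++++++
162 ......++####################################++++++++++++++++++++++++++
164 .......+++################################
[... 1203 characters left out ...]
####++...................
198 ......................................+###########+...................
200 .....................................+++++++++++##++..................
202 .....................................+++++.++++++++++.................
204 ......................................++....+++..+++++++++++...++++++.
206 ................................++++++++++++++++++............++++++++
208 ................................++++++++++++++++++++++++++++++++++++++
210 ...................................++++++++++++++++++++++++++####+++++
212 ..............................+++++++++.............+++++++++####+++++
214 ..............................++#######++++++++++++++++++.++####++++++
```

View pics/c5.png

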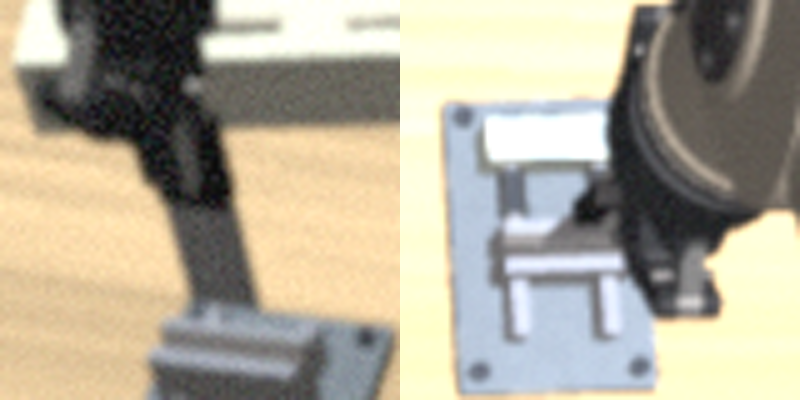

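The blade is held upright, clear of the plates, with the fingers over its full handle. Blade tip is about TCP z − 37 mm. I'll carry it above the rack slot, high over the other handles.

Call:
arm_command:
  rows:
    - [[8, 0, 0.1, 0.6, 0], [8, 0, 0.4, 0.6, 0], [8, 0, 0.7, 0.1, 0], [8, 0, 0.9, 0, 0], [8, -0.1, 0.9, 0, 0.16], [8, -0.13, 0.9, 0, 0], [8, 0, 0.9, 0, 0], [8, 0, 0.9, 0, 0], [8, 0, 0.9, 0, 0], [8, 0, 0.7, 0, 0]]

```text
t: 10.55
eef_pos: [0.5121, 0.2568, 0.2033]
tool_rot: [-0.0, 0.692, 0.722, -0.0]
contact_force: [0.9, 0.7, -0.3]
gripper_width: 0.133
grasp_force: 42.3
```

Call:
arm_command:
  rows:
    - [[8, 0, 0.3, 0, 0], [8, 0, 0, 0, 0], [8, 0, 0, -0.2, 0], [8, 0, 0, -0.4, 0], [8, 0, 0, -0.4, 0], [8, 0, 0, -0.2, 0], [8, 0, 0, 0, 0], [8, 0, 0, 0, 0], [8, 0, 0, 0, 0], [8, 0, 0, 0, 0]]

```text
t: 11.8
eef_pos: [0.5133, 0.2727, 0.1326]
tool_rot: [0.0, 0.693, 0.721, 0.0]
contact_force: [-0.3, 0.1, 0.2]
gripper_width: 0.13
grasp_force: 42.3
```

```bash
python3 - <<'E'
from h import *
b=snap('scene','s5');t=snap('top','t5');o=get_obs();print(o['eef_pos'],o['tool_rot'],o['t'],o['contact_force'])
a=cv2.imread('pics/s0.png');d=np.abs(cv2.GaussianBlur(a,(3,3),0).astype(int)-cv2.GaussianBlur(b,(3,3),0)).max(2)
for y in range(190,256):print(y,''.join('%1d'%min(9,b[y,x].max()//14)for x in range(370,425)),''.join('#' if d[y,x]>22 else '.' for x in range(370,425)))
k=get_obs()['eef_pos']
print('predicted tip',proj('scene',k+[0,.002,-.037]),'slot px',proj('scene',(.5158,.2753,.048)))
E
```

```text
[0.51314419 0.27266004 0.13234967] [1.22517562e-04 6.92895616e-01 7.21037850e-01 2.63004894e-04] 11.9 [ 0.25807149 -0.55877371 -0.51325528]
190 9999999999999999999999999999999974211010100000001111110 ................................#######################
191 9999999999999999999999999999999864222100100110111101111 ................................#######################
192 9999999999999999999999999999999863222110010000101111013 ................................#######################
193 9999999999999999999999999999999963222100000000110100125 ................................#######################
194 9999999999999999999999999999999963232111100001010112357 ................................#######################
195 9999999999999999999999999999999963232100110000110124679 ................................######################.
196 9999999999999999999999999999999952221101111101110357899 ................................####################...
197 9999999999999999999999999999999853221000010111101589999 ...............................####################....
198 9999999999999999999999999999
[... 6073 characters left out ...]
..........................................
251 1212222222221222222222222222333333444444445555799999999 .......................................................
252 2223222222222122222221222212222222232333333445699999999 .......................................................
253 2222122222222222222221222122122221222212222234689999999 .......................................................
254 2222222222222122222222222212222222112222212224799999999 .......................................................
255 2222222222222122222222222222222212122212222225899999999 .......................................................
predicted tip [399.9045928  225.16659188] slot px [395.65227266 240.7547684 ]
```

```bash
python3 - <<'E'
from h import *
print(onz('scene',(402.3,225.3),.0953),onz('scene',(396.3,240.8),.048),onz('scene',(394.5,224.3),.0953),onz('scene',(410,226.3),.0953))
E
```

```text
[0.51255571 0.27932966 0.0953    ] [0.5156677  0.27661047 0.048     ] [0.51286882 0.2640995  0.0953    ] [0.51228089 0.29430847 0.0953    ]
```

Call:
arm_command:
  rows:
    - [[8, 0.025, -0.04, 0, 0], [8, 0, 0, -0.2, 0], [8, 0, 0, -0.3, 0], [8, 0, 0, -0.2, 0], [8, 0, 0, -0.05, 0], [8, 0, 0, -0.05, 0], [8, 0, 0, -0.05, 0], [8, 0, 0, -0.05, 0], [8, 0, 0, -0.05, 0], [8, 0, 0, 0, 0]]

```text
t: 13.15
eef_pos: [0.5144, 0.27, 0.0748]
tool_rot: [-0.0, 0.693, 0.721, -0.0]
contact_force: [0.8, 1.2, -0.2]
gripper_width: 0.133
grasp_force: 42.3
```

Call:
arm_command:
  rows:
    - [[8, 0, 0, -0.1, 0], [8, 0, 0, -0.1, 0], [8, 0, 0, -0.1, 0], [8, 0, 0, -0.1, 0], [8, 0, 0, -0.05, 0], [8, 0, 0, -0.03, 0], [8, 0, 0, -0.02, 0], [8, 0, 0, 0, 0], [8, 0, 0, 0, 0], [8, 0, 0, 0, 0]]

```text
t: 14.4
eef_pos: [0.5145, 0.2701, 0.0451]
tool_rot: [0.0, 0.693, 0.721, 0.0]
contact_force: [-0.5, -0.5, 0.2]
gripper_width: 0.135
grasp_force: 42.3
```

Call:
arm_command:
  rows:
    - [[20, 0, 0, 0, 0], [35, 0, 0, 0, 0], [45, 0, 0, 0, 0], [45, 0, 0, 0, 0], [45, 0, 0, 0, 0], [45, 0, 0, 0.2, 0], [45, 0, 0, 0.4, 0], [45, 0, 0, 0.5, 0], [45, 0, 0, 0.5, 0], [45, 0, 0, 0, 0]]

```text
t: 15.65
eef_pos: [0.5161, 0.2715, 0.1443]
tool_rot: [0.001, 0.693, 0.721, 0.003]
contact_force: [0.6, -0.1, 0.1]
gripper_width: 0.528
grasp_force: 0.0
```

```bash
python3 - <<'E'
from h import *
b=snap('scene','s6');t=snap('top','t6');o=get_obs();print(o['eef_pos'],o['t'])
for y in range(205,250):print(y,''.join('%1d'%min(9,b[y,x].max()//14)for x in range(350,420)))
E
```

```text
[0.51454842 0.26998619 0.1413852 ] 15.75
205 9999999999999999999999999999999999999999999999999999987654433322468999
206 9999999999999999999999999999999999999999999999999999999877766656689999
207 9999999999999999999999999999999999999999999999999999999999998888899999
208 9999999999999999999999999999999999999999999999999999999999999999999999
209 9999999999999999999999999999999999999999999999999999999999999999999999
210 9999999999999999999999999999999999999999999999999999999999999999999999
211 9999989999999999999999999999999999999999999999999999999999999999999999
212 9999766778888889999999999999999999999999999999999999999999999999999999
213 9997533444455566778888888999999999999999999999999999999999999999999999
214 9997311112222334444555666778789999999999999999999999999999999999999999
215 9996311101110101112122233444568999999999999988778888999999999999999999
216 9986211011111111101101111112247999999999999975445566777778889999999999
217 9985210100011110010111011110147999999999999963222333444445678999999999
218 9984200001100001111100001111147999999999999852101111111112468999999999
219 99741
[... 1615 characters left out ...]
2333223344556565565568999
241 6666556556565555556666566666666666666555444444333333334555555566567999
242 5656565565565565566555555566666566666565555555544444434565655565667899
243 5666565656555555655655555555555556565665665666565555555566665666567999
244 4455555555555555555556555555555556566555665656566656555566666665667999
245 2333444444455555565555555555555555555555556666555556666666666666668899
246 2223233333333434444555555555555556555555655555555555565565556666667999
247 2222222222222233333334444455455555555565555555555555555555655555567899
248 2222221222222222122222233333334444445555555555555565555555555555567899
249 2212122222222222222222222222233333333444444445555555555555655555557999
```

Call:
arm_command:
  rows:
    - [[45, 0.05, -0.4, 0, 0], [45, 0, -0.5, 0, 0], [45, 0, -0.2, 0, 0], [45, 0, 0, 0, 0], [45, 0, 0, -0.3, 0], [45, 0, 0, -0.4, 0], [45, 0, 0, -0.4, 0], [45, 0, 0, -0.3, 0], [45, 0, 0, -0.15, 0], [45, 0, 0, 0, 0]]

```text
t: 17.0
eef_pos: [0.5171, 0.2044, 0.0474]
tool_rot: [-0.0, 0.693, 0.721, -0.0]
contact_force: [0.1, 0.1, -0.1]
gripper_width: 0.525
grasp_force: 0.0
```

Call:
arm_command:
  rows:
    - [[35, 0, 0, 0, 0], [25, 0, 0, 0, 0], [10, 0, 0, 0, 0], [10, 0, 0, 0, 0], [10, 0, 0, 0, 0], [10, 0, 0, 0, 0], [10, 0, 0, 0, 0], [10, 0, 0, 0, 0], [10, 0, 0, 0, 0], [10, 0, 0, 0, 0]]
  newtons: 80

```text
t: 18.25
eef_pos: [0.518, 0.2043, 0.0488]
tool_rot: [0.0, 0.693, 0.721, 0.0]
contact_force: [-1.5, -0.1, 7.0]
gripper_width: 0.146
grasp_force: 78.4
```

Call:
arm_command:
  rows:
    - [[10, 0, 0, 0.1, 0], [10, 0, 0, 0.2, 0], [10, 0, 0, 0.3, 0], [10, 0, 0, 0.4, 0], [10, 0, 0, 0.5, 0], [10, 0, 0, 0.5, 0], [10, 0, 0, 0.4, 0], [10, 0, -0.3, 0, 0], [10, 0, -0.5, 0, 0], [10, 0, -0.7, 0, 0]]

```text
t: 19.5
eef_pos: [0.5166, 0.1125, 0.1912]
tool_rot: [-0.0, 0.692, 0.721, -0.001]
contact_force: [0.7, -1.3, -1.0]
gripper_width: 0.149
grasp_force: 78.0
```

Call:
arm_command:
  rows:
    - [[10, 0.075, -0.8, 0, -0.12], [10, 0.1, -0.8, 0, 0], [10, 0, -0.8, 0, 0], [10, 0, -0.8, 0, 0], [10, 0, -0.7, 0, 0], [10, 0, -0.5, 0, 0], [10, 0, -0.4, 0, 0], [10, 0, -0.15, 0, 0], [10, 0, 0, 0, 0], [10, 0, 0, 0, 0]]

```text
t: 20.75
eef_pos: [0.5279, -0.1815, 0.1919]
tool_rot: [-0.0, 0.696, 0.718, 0.0]
contact_force: [0.3, 0.2, -2.3]
gripper_width: 0.144
grasp_force: 78.0
```

```bash
python3 - <<'E'
from h import *
b=snap('scene','s7');t=snap('top','t7');o=get_obs();k=o['eef_pos'];print(k,o['tool_rot'],o['t'],o['contact_force'],o['grasp_force'])
for z in(-.041,.021):print('pred',proj('scene',k+[0,0,z]),proj('top',k+[0,0,z]))
for y in range(140,215):print(y,''.join('%1d'%min(9,b[y,x].max()//16)for x in range(145,210)))
E
```

```text
[ 0.52809199 -0.18159241  0.19203573] [-1.07246787e-04  6.95666698e-01  7.18364682e-01  1.32046759e-04] 20.85 [ 0.04032274 -0.61149606 -1.50073043] 78.04699061438441
pred [172.54988426 179.74228787] [370.66997021 190.67651691]
pred [166.29397166 156.38490866] [377.43227276 184.6195333 ]
140 43221100010100000122210100001010368999999999999999999999999999999
141 66543100000000001022211000100100258999999999999999999999999999999
142 88875311000100001012211001010000157899999999999999999999999999999
143 99987421001000110112221000000000146888888888888999999999999888888
144 99987520000010100012221000000001025677777667678999999999999877777
145 99876421000000000012121100000000013455555555568999999999999877777
146 99876421000001000012221001000000113566667777778999999999999988999
147 99887642110100011011222100000000024788888999999999999999999999999
148 99999864433210001001222100001000036899999999999999999999999999999
149 99999987776421001001122100000000247999999999999999999999999999999
150 99999999998631110001122101000111257999999999888988888888888888888
151 99999889888632111001121100011111357778
[... 3737 characters left out ...]

205 88887877788787878787876555555666666666666666666566666555555554444
206 88888888888888887887775444444455555566666666666666665445555554333
207 88888888888788888878876443444444444445555555555666654344555554223
208 88888888888888888887775444444444444444444444445555543334555554323
209 88888888888888888887776555454444444443444444444444432234555554434
210 88888888788888888887666666665555555444444444444444322234555555555
211 88887877888887888877556666666666666555555554444444322234555555555
212 88888878787887888876444555556666666666666666555544322234555555555
213 88887888888878887876433333334445555556666666666653322234555555555
214 78888888878888878877532222222233334344455556555553222245555555554
```

```bash
cat >> h.py <<'E'
def tilt(im,r0,r1,c0,c1,k,w=.015,side=None):
    L=[];R=[]
    for y in range(r0,r1):
        g=im[y].max(1).astype(float);lo=np.median(g[c0+10:c1-10]) if c1-c0>24 else g[c0:c1].min()
        m=int((c0+c1)/2);
        def cross(st):
            bg=np.median(g[c0-4:c0]) if st<0 else np.median(g[c1:c1+4]);h=(np.median(g[m-3:m+4])+bg)/2;x=m
            while g[x]<h:x+=st
            return x-st*(g[x]-h)/(g[x]-g[x-st])
        L.append(cross(-1));R.append(cross(1))
    ys=np.arange(r0,r1);return np.polyfit(ys,L,1),np.polyfit(ys,R,1),np.array(L),np.array(R)
E
python3 - <<'E'
from h import *
b=cv2.imread('pics/s7.png');k=np.array([.528,-.1816,.192])
l,r,L,R=tilt(b,167,178,160,186,0)
print(l,r);
f=lambda p,y:np.polyval(p,y)
c=lambda y:(f(l,y)+f(r,y))/2
A,B=167,178
# world points on plane x=.528+..  of centre line
def atx(px,x):
    o,d=ray('scene',px);return o+d*(x-o[0])/d[0]
p,q=atx((c(A),A),.531),atx((c(B),B),.531);print(p,q,'tilt y/z',(p-q)[1]/(p-q)[2])
for e in(l,r):
    p,q=atx((f(e,A),A),.531),atx((f(e,B),B),.531);print(p,q,(p-q)[1]/(p-q)[2])
E
```

```text
[  0.29003826 114.47828775] [  0.24127519 138.06937165]
[ 0.531      -0.1767533   0.18925348] [ 0.531      -0.17672216  0.15964184] tilt y/z -0.0010515006176487628
[ 0.531      -0.19299167  0.18637111] [ 0.531      -0.19280768  0.15664314] -0.006189119036471761
[ 0.531      -0.16067219  0.19210794] [ 0.531      -0.16079098  0.16261176] 0.004027144378594528
```

Call:
arm_command:
  rows:
    - [[10, 0, 0, -0.2, 0], [10, 0, 0, -0.4, 0], [10, 0, 0, -0.4, 0], [10, 0, 0, -0.3, 0], [10, 0, 0, -0.1, 0], [10, 0, 0, -0.05, 0], [10, 0, 0, -0.05, 0], [10, 0, 0, -0.05, 0], [10, 0, 0, 0, 0], [10, 0, 0, 0, 0]]

```text
t: 22.1
eef_pos: [0.5281, -0.1829, 0.0992]
tool_rot: [0.0, 0.696, 0.718, 0.0]
contact_force: [-0.3, 0.1, -0.6]
gripper_width: 0.148
grasp_force: 78.1
```

Call:
arm_command:
  rows:
    - [[10, 0, 0, -0.04, 0], [10, 0, 0, -0.04, 0], [10, 0, 0, -0.04, 0], [10, 0, 0, -0.04, 0], [10, 0, 0, -0.04, 0], [10, 0, 0, -0.04, 0], [10, 0, 0, 0, 0], [10, 0, 0, 0, 0], [10, 0, 0, 0, 0], [10, 0, 0, 0, 0]]

```text
t: 23.35
eef_pos: [0.5296, -0.1831, 0.0856]
tool_rot: [0.001, 0.696, 0.718, 0.001]
contact_force: [1.7, 0.0, 5.5]
gripper_width: 0.144
grasp_force: 78.9
```

Call:
arm_command:
  rows:
    - [[10, 0.02, 0, 0, 0], [10, 0, 0, -0.04, 0], [10, 0, 0, -0.04, 0], [10, 0, 0, -0.04, 0], [10, 0, 0, -0.04, 0], [10, 0, 0, -0.04, 0], [10, 0, 0, 0, 0], [10, 0, 0, 0, 0], [10, 0, 0, 0, 0], [10, 0, 0, 0, 0]]

```text
t: 24.6
eef_pos: [0.5298, -0.183, 0.073]
tool_rot: [0.001, 0.696, 0.718, 0.0]
contact_force: [0.2, 0.4, 5.9]
gripper_width: 0.152
grasp_force: 78.9
```

```bash
python3 - <<'E'
from h import *
b=snap('scene','s8');t=snap('top','t8');o=get_obs();print(o['eef_pos'],o['tool_rot'],o['t'],o['contact_force'],o['torque'],o['grasp_force'])
for y in range(175,225):print(y,''.join('%1d'%min(9,b[y,x].max()//16)for x in range(150,215)))
g=lambda im,x,y,w:cv2.resize(cv2.convertScaleAbs(im[y:y+w,x:x+w],alpha=1.6,beta=15),(390,390),interpolation=2)
cv2.imwrite('pics/c6.png',np.hstack([g(b,150,170,55),g(b,345,200,70)]))
E
```

```text
[ 0.52974911 -0.1829976   0.07301038] [4.83523790e-04 6.96367317e-01 7.17685340e-01 2.79137230e-04] 24.7 [0.63944549 0.34912189 4.95950556] [-0.07141788 -0.36523718 -0.02177467] 78.8851982052438
175 99986443321111111101100000101357899988998999999999888888888888888
176 89876443321111011111100100124468889898899999999999999889989888889
177 87764433321111122221100000234678988889898988999999999999999999998
178 65544433321222233432100011234579999999899988999899999999999999999
179 43334443322222334432000001123478999999999999999999989999999999999
180 22233443221222123322101010101368999999999999999999999999999999999
181 21133333221101111211110001000358999999999999999999999999998999999
182 31123233221100100110101000101247889999999999999999999999999999999
183 31122222111000000001010010010135677888999999999999999999999999999
184 53211111111000000000100000101123455667899999999999999999999999999
185 76432111000000000000000001110011222335799999999999999999999999999
186 88654211110000000001000101110111011114789999999999999999999999999
187 9988653211000000000000101222110101110368999999999999999999999
[... 1894 characters left out ...]

215 88888888888878642222222222333334444445555554322234555555555534678
216 88888888888888753222222222222222223333344343222334555555555435788
217 88888888888887653222222222222222222222223232222235555555555446778
218 88888888888887653222232222222222222222222222222234555555554346788
219 88888888888887654223333222222222222222222222222234555555554357787
220 88888888888887554334443222222222222222222222222234555555544467878
221 88888888888876554334443322222222222222333322222224555555543477888
222 88888888888876554333332222222222222222344322222234555555543578888
223 88888888888765554323221222222222222222345432222334555555434678888
224 88888888888755543322221222222222222222333332222345555555435788888
```

View pics/c6.png

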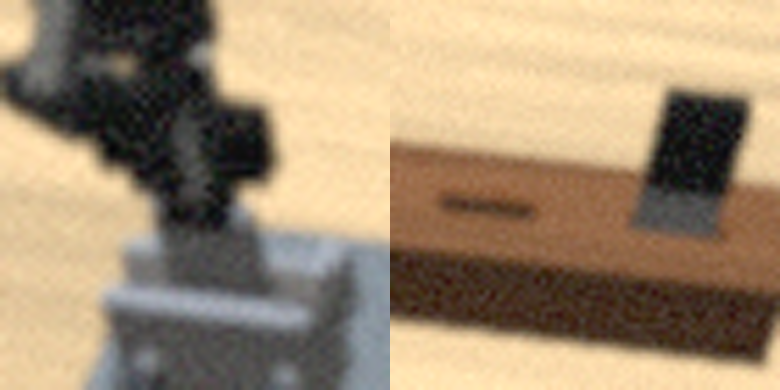

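The final look shows the thick blade upright between the plates, with its stem bottom about 30 mm above the plate tops. By the calibrated grip offset, its tip is about 32 mm down. The thin blade stands fully down in the rack, released.

```bash
python3 -c "
from station import job
print(job.hand_in())"
```

```text
the job is handed in; nothing more can be done
None
```

I handed the job in at about 25 s of the 67 s allowed. The thin blade is released, fully down in the narrow rack slot, and the thick blade is held still between the plates with its tip about 32 mm below their tops. That depth comes from the arm's pose (I did not see the dark line in the images), and the hand-in returned no verdict.

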